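# Latch a bearing carrier in the turnover stand, tug-test it and turn it over

### The arm

A 7-joint arm with a two-finger parallel gripper is mounted at the origin on a cart in front of the work surface, level with it; the furniture and walls round the work are solid. World frame = base frame: x ahead of the robot, y to its left, z up, the work surface at z = 0. Lengths are in m, angles in rad, forces in N, time in s.
With the tool pointing down it reaches from about 0.4 to 0.85 m from the base axis. Payload 10.4 kg.
Tool frame: the origin (TCP) lies midway between the tips of the shut fingers; the grasp point (between the pads) lies 19 mm behind it (manip.grasp_offset is the distance from the TCP to the grasp point, in m); z points along the fingers, y is the line along which they close (so a half turn about z gives the same grasp; the last joint's range is limited). The gripper opens to 85 mm and grips with 20 to 120 N. Pads are 22 mm wide; open, the fingers measure 114 mm over their backs; the gripper's body (76 mm by 85 mm) begins 54 mm behind the grasp point. The pads swing forward as they close: fully open they stand 13 mm farther back than shut.
Start: joints at [-1.342, 0.332, -0.065, 1.46, 0.022, 1.35, -0.088], TCP at [0.156, 0.605, 0.231] pointing down, gripper open.
Joint ranges: [-2.6, 2.6], [-0.5, 2.12], [-1.47, 1.34], [0.16, 2.42], [-1.27, 4.41], [0.06, 2.06], [-2.6, 2.6]. Speed limits (rad/s): [2.22, 2.22, 2.79, 2.79, 3.14, 3.14, 3.14].

### API

Orientations are given as a unit quaternion [x, y, z, w].
In Python, from workcell import manip gives the robot as it stands.
- The arm moves only by the shell command python3 jog.py 'ROWS' [FORCE]. ROWS is a JSON list of rows, 1 to 20 of them, each an object with the fields drx, dry, drz (a rotation vector in shares of 2 rad (1.0 is 2 rad)), tx, ty, tz (the shift in parts of the range, where 1.0 means 1 m), aperture (the opening from 0.0 (shut) to 1.0 (fully open)); a field left out counts as zero (the opening has to be given); each row is the pose to reach, as a shift and turn from the pose commanded when the command began, along the tool's axes at that moment; what a row does not reach only later rows make up. A row lasts 1/8 s, in which the tool goes at most 0.0625 m and 0.188 rad, less where a joint would pass 70% of its speed; a pose out of reach is approached as far as the arm can. The fingers move at their own pace and stop on an object; FORCE is the grip in N (left out, the last holds). Time passes only in rows, so rows that do not move let the fingers close. It prints the time, the measured TCP pose, the force, the opening and the grip force at its end. A shift or turn number past 1, either way, is cut back to 1. Input that does not fit is refused with a message, and nothing moves.
- manip.get_obs(): the state, without advancing time (a new reading comes with each control period).
- manip.camera(name): name is "side" or "top"; returns the picture (400x640x3 uint8, blue, green, red); there is no depth.
- manip.calibration(name): a dict with "fx", "fy", "cx", "cy" (pixels), "k1" (the pictures are not rectified: a ray, as slopes to the right and down, at radius r is drawn at 1 + k1 r^2 times it, then the intrinsics apply), "world_from_camera" (4x4, takes a point from camera to world coordinates). Camera axes: x right, y up, looking along -z (the intrinsics and any distortion apply to the point x, -y, -z); pixel columns grow to the right and rows downward; lengths in m; the calibration is good to about 2 mm. A picture is of the moment at which its call begins. calibration takes no time and is no camera call.
- manip.hand_in(): hands the job in; it is judged then, once.
The state is a dict: "clock": time; "joint_pos": joint angles; "joint_velocities": joint speeds; "tau": joint torques, N m; "position": TCP position; "ee_rot": TCP orientation; "ft_force": force on the tool from outside, world axes, zero at the start; "torque": the same for the moment, N m; "grip_width": opening from 0.0 (shut) to 1.0 (fully open); "grasp_force": force on a finger pad.
Only numpy, scipy, OpenCV 4.12 (cv2) and the standard library are available. Lean on these libraries where they do the work, as an engineer would, in place of code of your own. Each camera call takes 0.05 s, during which the arm holds its last target. There are 200 camera calls.

### The job

Slide the carrier with the one large bearing all the way into the tilted cradle of the turnover stand until the latch drops behind it, then tug it back, firmly but by feel (10 to 15 N; much over 30 N bends the latch), to make sure it holds. Only then crank the cradle right over to its stop so that the carrier hangs upside down with its other face up, and let go; leave the other carrier where it is.

Things in the scene. Friction and masses are not known exactly. Their poses are not given: they have to be found in the camera images.
- carrier_one: carrier with ONE 52 mm bearing: loose aluminium plate 110 x 100 x 8 mm, about 0.4 kg, bearing clamped on top (to z = 28 mm). Origin: centre of the plate's underside; z up on the bearing side; x lengthwise from the bearing (its centre at x = -27 mm) to the fin, whose end enters the cradle first
- fin (a point): middle of carrier_one's handle (its axes): a fin standing across the plate at x = 32, 8 mm thick along x, 40 mm wide along y, from z = 8 to 42 mm; this point is at z = 25. Grip it across its 8 mm, fingers closing along x; 25 mm or more free on both sides
- carrier_two: the other carrier, to be left where it is: same plate, fin and axes, but TWO 35 mm bearings side by side
- cradle_seat (a point): where a latched carrier's origin lies, fixed in the cradle, same axes: x into the cradle and up its slope, z out of the loading side; so the slope is 30 degrees plus joint cradle. A spring plunger pushes back (2 to 4 N) over the last 9 mm; hard stop at origin x = 5.5 mm. The latch drops past x = 3 to 4, then the carrier springs back to rest on it at x = 0. Pushing home takes 6 to 15 N
- cradle_mouth (a point): middle of the guide floor at the mouth, at x = -93, y = z = 0 of cradle_seat (same axes). From here inwards two ledges (z = 0) carry the plate's side edges between side walls 103 mm apart, which flare outwards over the 25 mm before this point (the ledges slope down there). Hold-down flanges 10 mm above the ledges begin 62 mm inwards (lifted lips from 50 mm); |y| under 38 mm stays open above
- pawl: the latch: sprung steel strut over the plate's right edge (y = -45 mm of cradle_seat), origin on its pin at x = -97, z = 22 there. The entering plate lifts it; it snaps down by itself behind the plate's rear edge. Riding on top of the plate it holds nothing. A firm tug is one that loads it with 8 N or more: pull about 10 to 15 N back towards the mouth
- pawl_nose (a point): underside of the pawl's nose; its z in the cradle_seat frame is 1.5 mm when the latch is down, 8 mm when it rides on the plate
- cradle (a joint): cradle angle about its axle, rad: 0 is the loading tilt of 30 degrees; grows as the inner end rises and swings over to the mouth side, to a stop at 2.618 where the carrier hangs level, upside down. A friction brake (0.8 N m) holds it wherever it is left
- cradle_axle (a point): centre of the trunnion axle between the uprights, 170 mm above the bench; axle along y; axes turn with the cradle, parallel to cradle_seat. The cradle sweeps a radius of 120 mm, |y| under 68 mm; uprights reach z = 193 mm
- crank_grip (a point): middle of the crank's free-turning black grip: 18 mm thick, 53 mm long, parallel to the axle, crank radius 65 mm, 120 mm along +y from the axle's centre. The crank stands 15 degrees above level, pointing away from the mouth side, at joint 0, and passes over the top to the mouth side. Its axes spin with the sleeve: use its position only

How it is judged:
By the outcome, as a careful person would: the job done as asked, in the order asked, and still so for the second after the job is handed in, with the robot touching nothing.
It also fails if it takes over 64 s, if anything falls off the work surface, if the arm or the gripper's body presses on something with over 40 N, if the wrist force passes 120 N, or if a joint passes its speed limit or range.

## Working session

There is one attempt and no reset: what is moved stays moved. The work goes in short steps, Python scripts to look and compute and a shell command to move; the robot and the scene stay as the last step left them, time stands still between calls to the robot, and variables do not carry over. Pictures are saved under pics/ and viewed, at most 10 in all, crops included, and the job is handed in when it is done.

```bash
ls; mkdir -p pics; python3 - <<'E'
from workcell import manip
import cv2,numpy as np
for n in("side","top"):
    cv2.imwrite(f"pics/{n}0.png",manip.camera(n)); c=manip.calibration(n); print(n,{k:np.round(v,4).tolist() for k,v in c.items()})
o=manip.get_obs();print({k:np.round(v,3).tolist() for k,v in o.items()},manip.grasp_offset)
E
```

```text
jog.py
pics
workcell.py
side {'fx': 380.6649, 'fy': 380.6649, 'cx': 322.931, 'cy': 204.8217, 'k1': -0.0895, 'world_from_camera': [[0.8859, 0.2426, -0.3953, 0.2097], [-0.4638, 0.4677, -0.7524, -0.7433], [0.0024, 0.85, 0.5269, 0.6262], [0.0, 0.0, 0.0, 1.0]]}
top {'fx': 378.5355, 'fy': 378.5355, 'cx': 318.6352, 'cy': 195.2409, 'k1': -0.048, 'world_from_camera': [[-0.0121, 0.9965, -0.0822, 0.4844], [-0.9999, -0.0122, -0.0014, -0.0059], [-0.0024, 0.0822, 0.9966, 1.1404], [0.0, 0.0, 0.0, 1.0]]}
{'clock': 0.1, 'joint_pos': [-1.342, 0.333, -0.065, 1.461, 0.022, 1.35, -0.089], 'joint_velocities': [0.0, -0.002, 0.0, -0.001, -0.0, 0.0, -0.001], 'tau': [0.002, -62.673, 0.05, -39.243, 0.016, 0.007, 0.0], 'position': [0.156, 0.605, 0.231], 'ee_rot': [0.126, 0.992, -0.001, -0.0], 'ft_force': [-0.043, 0.09, 0.012], 'torque': [-0.006, -0.048, 0.03], 'grasp_force': 0.0, 'grip_width': 1.005} 0.0187
```

View pics/side0.png

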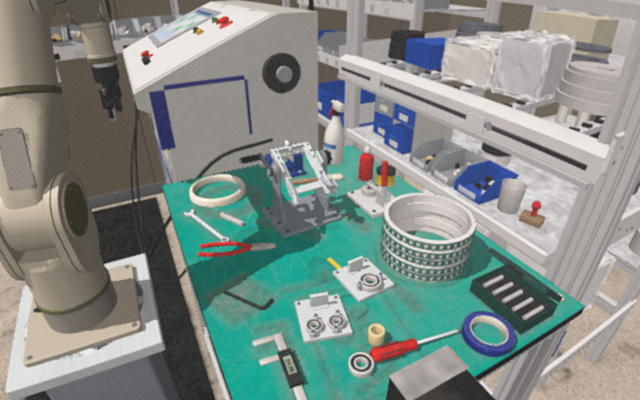

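View pics/top0.png

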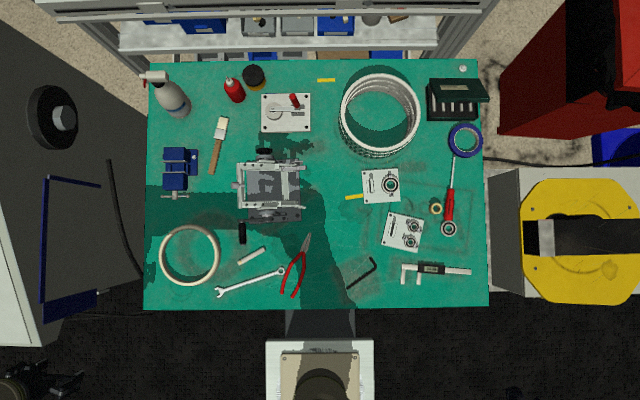

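The top picture shows carrier_one at about (380,185), bearing right and fin left. The stand is at about (270,187), its mouth to the right, with the black crank grip at about (242,232). Next come enlarged crops.

```bash
python3 - <<'E'
import cv2,numpy as np
t=cv2.imread("pics/top0.png");s=cv2.imread("pics/side0.png")
a=cv2.resize(t[135:255,225:415],None,fx=4.2,fy=4.2,interpolation=cv2.INTER_CUBIC)
b=cv2.resize(s[125:305,245:405],None,fx=4.5,fy=3.3,interpolation=cv2.INTER_CUBIC)
def grid(im,x0,y0,fx,fy):
    for u in range(int(x0),int(x0+im.shape[1]/fx),10):
        cv2.line(im,(int((u-x0)*fx),0),(int((u-x0)*fx),4 if u%20 else 10),(0,0,255),1)
        if u%20==0: cv2.putText(im,str(u),(int((u-x0)*fx),20),0,.4,(0,0,255))
    for v in range(int(y0)//10*10+10,int(y0+im.shape[0]/fy),10):
        cv2.putText(im,str(v),(0,int((v-y0)*fy)+4),0,.35,(0,0,255))
grid(a,225,135,4.2,4.2);grid(b,245,125,4.5,3.3)
cv2.imwrite("pics/a.png",a);cv2.imwrite("pics/b.png",b);print(a.shape,b.shape)
E
```

```text
(504, 798, 3) (594, 720, 3)
```

View pics/a.png

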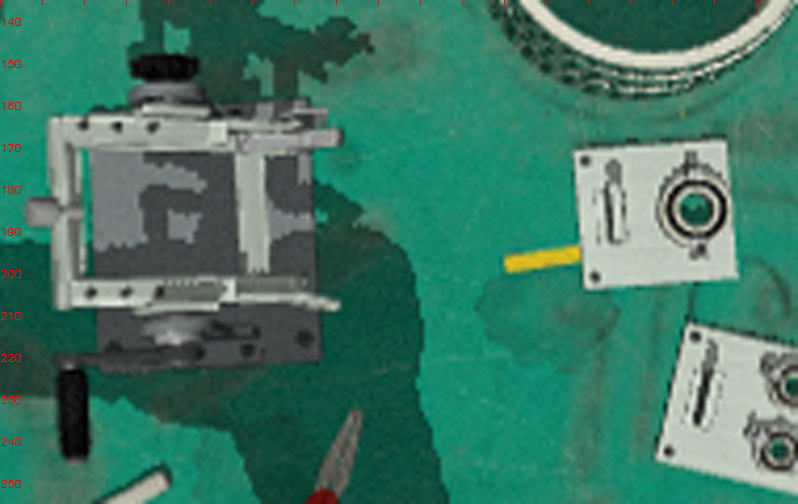

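View pics/b.png

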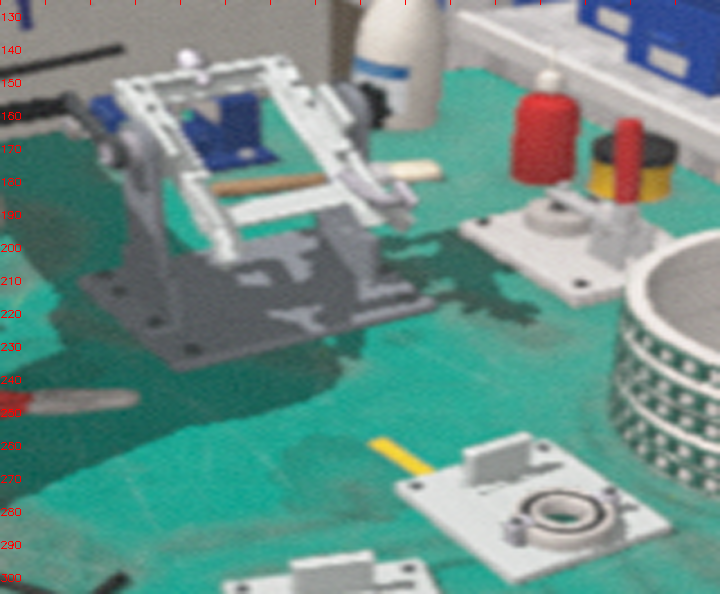

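The top crop shows carrier_one's corners at crop (574,151), (724,141), (738,277) and (585,289), with the grip centre at (74,413). The side crop shows the cradle, with the pawl at its right rear. I'll enlarge the stand from the side.

```bash
python3 - <<'E'
import cv2
s=cv2.imread("pics/side0.png")
b=cv2.resize(s[133:207,242:342],None,fx=8,fy=8,interpolation=cv2.INTER_LANCZOS4)
for u in range(250,342,10): cv2.putText(b,str(u),((u-242)*8,10),0,.35,(0,0,255)); cv2.line(b,((u-242)*8+4,12),((u-242)*8+4,16),(0,0,255))
for v in range(140,207,10): cv2.putText(b,str(v),(0,(v-133)*8+8),0,.35,(0,0,255))
cv2.imwrite("pics/c.png",b)
E
```

```text
(no output)
```

View pics/c.png

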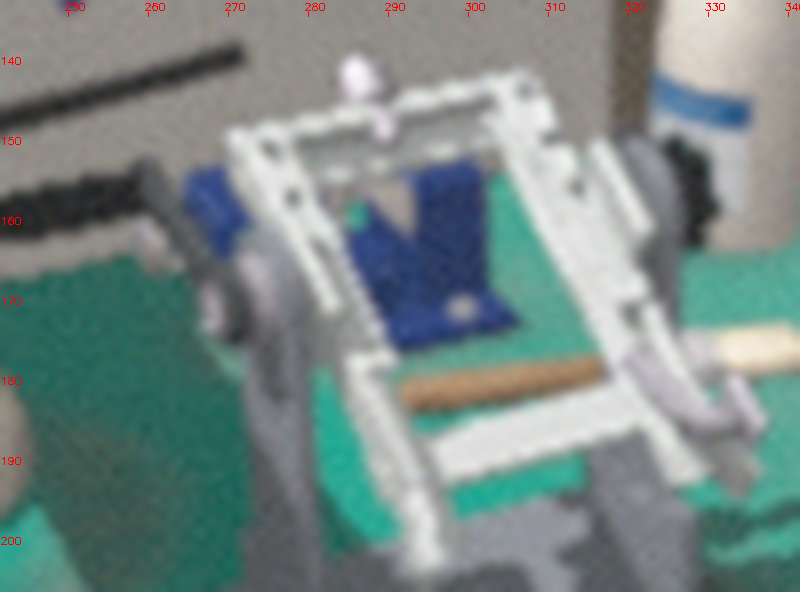

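```bash
cat > h.py <<'E'
import numpy as np,cv2
from scipy.optimize import least_squares
from workcell import manip
C={n:manip.calibration(n) for n in("side","top")}
def proj(n,P):
    c=C[n];T=np.array(c["world_from_camera"]);p=(np.atleast_2d(P)-T[:3,3])@T[:3,:3]
    s=np.c_[p[:,0],-p[:,1]]/-p[:,2:];s=s*(1+c["k1"]*(s**2).sum(1,keepdims=True))
    return s*[c["fx"],c["fy"]]+[c["cx"],c["cy"]]
def onplane(n,uv,z):
    return least_squares(lambda q:(proj(n,[*q,z])[0]-uv),[.55,0]).x
def tri(us,ut):
    r=least_squares(lambda q:np.r_[proj("side",q)[0]-us,proj("top",q)[0]-ut],[.55,.1,.15]);return r.x,np.abs(r.fun).max()
A=lambda x,y:np.array([225+x/4.2-.38,135+y/4.2-.38])   # crop a
S=lambda x,y:np.array([242+x/8-.44,133+y/8-.44])       # crop c
B=lambda x,y:np.array([245+x/4.5-.39,125+y/3.3-.35])
E
python3 - <<'E'
from h import *
c=np.array([onplane("top",A(*p),.008) for p in((574,151),(724,141),(738,277),(585,289))])
print("carr top",c.round(4),c.mean(0),[np.linalg.norm(c[i]-c[i-1]).round(4) for i in range(4)])
c2=np.array([onplane("side",B(*p),.008) for p in((395,487),(515,583),(672,525),(540,433))])
print("carr side",c2.round(4),c2.mean(0))
for n,ct in (("top",c),("side",c2)): pass
for name,s,t in (("grip",np.array([250,159]),A(74,413)),("nearinner",S(235,135),A(56,305)),("farinner",S(525,75),A(52,120)),
 ("nearmouth",S(425,570),A(338,305)),("plunger",S(357,78),A(32,212)),("xbar near",S(437,465),A(247,272)),("xbar far",S(640,400),A(243,150)),("hubnear",S(210,305),A(180,352)),("knobfar",S(695,190),A(165,67))):
    p,r=tri(s,t);print(name,p.round(4),r.round(2))
print("base z~.0", [onplane("top",A(*p),.008).round(4) for p in((320,360),(100,373),(315,103))])
E
```

```text
carr top [[ 0.651  -0.134 ]
 [ 0.657  -0.2423]
 [ 0.5587 -0.2495]
 [ 0.5515 -0.1397]] [ 0.60454394 -0.19135209] [np.float64(0.0996), np.float64(0.1085), np.float64(0.0985), np.float64(0.11)]
carr side [[ 0.5511 -0.1432]
 [ 0.5573 -0.2537]
 [ 0.6586 -0.2447]
 [ 0.6534 -0.1272]] [ 0.6051039  -0.19221924]
grip [0.4716 0.1884 0.1862] 0.6
nearinner [0.5362 0.1968 0.1981] 0.78
farinner [0.6484 0.1995 0.1979] 1.25
nearmouth [0.5361 0.0333 0.1089] 0.37
plunger [0.5901 0.2105 0.2041] 0.24
xbar near [0.5619 0.0906 0.112 ] 1.1
xbar far [0.6409 0.0924 0.1164] 1.04
hubnear [0.5041 0.1281 0.1699] 0.98
knobfar [0.6852 0.1355 0.1701] 1.09
base z~.0 [array([0.5033, 0.0499]), array([0.4958, 0.2067]), array([0.6882, 0.052 ])]
```

```bash
cat >> h.py <<'E'
def frame(axle,phi,th=np.pi/6):
    d=np.array([-np.sin(phi),np.cos(phi),0]);y=np.array([-np.cos(phi),-np.sin(phi),0]);k=np.array([0,0,1.])
    return np.c_[np.cos(th)*d+np.sin(th)*k, y, -np.sin(th)*d+np.cos(th)*k],np.r_[axle,.170]
def seat(P,axle,phi,o,th=np.pi/6):
    R,a=frame(axle,phi,th);return a+(np.atleast_2d(P)/1000+o)@R.T
E
cat > ov.py <<'E'
from h import *
import sys
ax=[.593,.1305];phi=np.radians(1.8);o=np.array([0,0,-.022])
ims=[]
for n,x0,y0,w,hh,f in(("side",240,133,100,75,5.2),("top",228,143,84,105,5.2)):
    im=cv2.imread(f"pics/{n}0.png")[y0:y0+hh,x0:x0+w];im=cv2.resize(im,None,fx=f,fy=f,interpolation=cv2.INTER_CUBIC)
    def L(pts,col,z=None):
        q=((proj(n,seat(pts,ax,phi,o))-[x0,y0]+.5)*f).astype(int);cv2.polylines(im,[q.reshape(-1,1,2)],False,col,1,cv2.LINE_AA)
    for s in(1,-1):
        L([[-93,s*51.5,0],[60,s*51.5,0]],(0,0,255));L([[-31,s*51.5,10],[-31,s*38,10],[60,s*38,10]],(255,0,0))
        L([[-118,s*53,0],[-118,s*53,10]],(0,255,255))
    L([[-93,-51.5,0],[-93,51.5,0]],(0,0,255));L([[-97,-45,22],[-57,-45,1.5]],(255,0,255))
    R,a=frame(ax,phi,0)
    g=[a+R@[.0628,.12+d,.0168] for d in(-.0265,.0265)]+[a+R@[0,.1,0],a-R@[0,.1,0]]
    q=((proj(n,g)-[x0,y0]+.5)*f).astype(int)
    for i in(0,2):cv2.line(im,tuple(map(int,q[i])),tuple(map(int,q[i+1])),(255,255,0),1)
    ims.append(cv2.copyMakeBorder(im,0,600-im.shape[0] if im.shape[0]<600 else 0,0,0,0)[:600])
im=np.hstack(ims);print(im.shape);im=im[:600]
cv2.imwrite("pics/ov.png",cv2.resize(im,None,fx=min(1,800/im.shape[1]),fy=min(1,800/im.shape[1]),interpolation=cv2.INTER_AREA))
E
python3 ov.py
```

```text
(600, 957, 3)
```

View pics/ov.png

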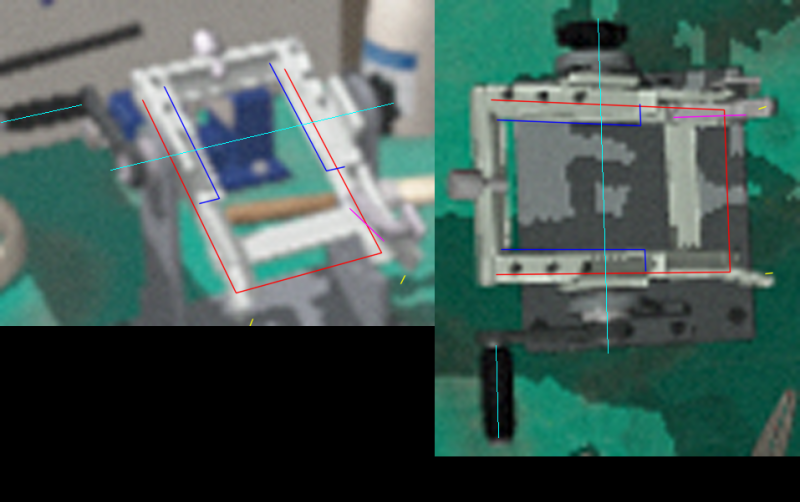

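The overlay matches to about 1–2 px: the grip line is on the grip, and the flange edges lie near the blue lines. I'll refine yaw and offsets from the edges in the top picture at subpixel level.

```bash
python3 - <<'E'
from h import *
g=cv2.cvtColor(cv2.imread("pics/top0.png"),cv2.COLOR_BGR2GRAY).astype(float)
g=cv2.resize(g,None,fx=4,fy=4,interpolation=cv2.INTER_CUBIC)
def vedge(u,v0,v1,sgn):  # strongest gradient along column
    c=np.diff(cv2.GaussianBlur(g,(0,0),3)[int(v0*4):int(v1*4),int(u*4+2)])*sgn;i=c.argmax();return v0+(i+.5)/4-.37,c[i]
def hedge(v,u0,u1,sgn):
    c=np.diff(cv2.GaussianBlur(g,(0,0),3)[int(v*4+2),int(u0*4):int(u1*4)])*sgn;i=c.argmax();return u0+(i+.5)/4-.37,c[i]
for nm,v0,v1,s in(("far outer",157,167,1),("far inner",167,176,-1),("near inner",197,206,1),("near outer",204,212,-1)):
    E=[(u,*vedge(u,v0,v1,s)) for u in range(242,302,4)]
    print(nm,[(u,round(v,1),round(c)) for u,v,c in E])
for nm,u0,u1,s in(("inner bar out",233,241,1),("innerbar in",239,250,-1),("xbar l",276,284,1),("xbar r",284,294,-1)):
    print(nm,[(v,round(hedge(v,u0,u1,s)[0],1)) for v in range(174,200,3)])
E
```

```text
far outer [(242, np.float64(162.0), 9), (246, np.float64(162.0), 10), (250, np.float64(162.0), 16), (254, np.float64(161.8), 14), (258, np.float64(160.0), 11), (262, np.float64(159.3), 12), (266, np.float64(159.8), 9), (270, np.float64(160.0), 13), (274, np.float64(163.5), 12), (278, np.float64(163.0), 15), (282, np.float64(163.0), 14), (286, np.float64(159.3), 6), (290, np.float64(163.8), 8), (294, np.float64(163.3), 7), (298, np.float64(165.5), 11)]
far inner [(242, np.float64(169.0), 6), (246, np.float64(169.5), 5), (250, np.float64(168.5), 4), (254, np.float64(170.8), 5), (258, np.float64(170.8), 5), (262, np.float64(170.5), 15), (266, np.float64(170.5), 13), (270, np.float64(170.5), 14), (274, np.float64(170.5), 13), (278, np.float64(170.8), 10), (282, np.float64(168.3), 1), (286, np.float64(168.0), 2), (290, np.float64(171.5), 11), (294, np.float64(171.5), 8), (298, np.float64(169.3), 9)]
near inner [(242, np.float64(201.3), 7), (246, np.float64(205.3), 13), (250, np.float64(201.3), 13), (254, np.float64(205.3), 14), (258, np.float64(201.0), 10), (262, np.float64(200.5), 9), (2
[... 1001 characters left out ...]
240.5)), (177, np.float64(240.8)), (180, np.float64(240.8)), (183, np.float64(241.0)), (186, np.float64(244.8)), (189, np.float64(240.8)), (192, np.float64(241.0)), (195, np.float64(245.0)), (198, np.float64(245.0))]
xbar l [(174, np.float64(280.5)), (177, np.float64(280.5)), (180, np.float64(280.8)), (183, np.float64(281.3)), (186, np.float64(281.3)), (189, np.float64(281.3)), (192, np.float64(281.5)), (195, np.float64(283.3)), (198, np.float64(283.3))]
xbar r [(174, np.float64(287.8)), (177, np.float64(287.5)), (180, np.float64(287.8)), (183, np.float64(288.0)), (186, np.float64(288.3)), (189, np.float64(288.5)), (192, np.float64(289.0)), (195, np.float64(288.5)), (198, np.float64(288.8))]
```

```bash
python3 - <<'E'
from h import *
# fit: axle(2), phi, ox, oz, flange top z, wall top z ; obs
cfg={}
def res(p,full=False):
    ax=p[:2];phi=p[2];o=np.array([0,0,p[3]]);hw=p[4]
    r=[];nm=[]
    def line(n,P0,P1,pts,w=1,lab=""):
        a,b=proj(n,seat([P0,P1],ax,phi,o));d=(b-a)/np.linalg.norm(b-a)
        for q in pts:
            e=np.array(q)-a;r.append(w*(d[0]*e[1]-d[1]*e[0]));nm.append(lab)
    line("top",[-31,-38,10],[50,-38,10],[(262,170.5),(266,170.5),(270,170.5),(274,170.5)],1,"far fl")
    line("top",[-31,38,10],[50,38,10],[(250,201.3),(258,201),(262,200.5),(270,200.3),(274,200)],1,"near fl")
    line("top",[-30,-hw,13],[50,-hw,13],[(242,162),(246,162),(250,162),(254,161.8)],1,"far out")
    line("top",[-30,hw,13],[50,hw,13],[(242,207.5),(246,207.5),(250,207.5),(254,207.5)],1,"near out")
    line("top",[-63,-38,-8],[-63,38,-8],[(280.5,174),(280.5,177),(280.8,180),(281.3,183),(281.3,186),(281.3,189),(281.5,192)],.0,"x")
    R,a=frame(ax,phi,0);g=a+R@[.0628,.12,.0168]
    for n,q in(("top",A(74,413)),("side",[250.,159])):
        d=(proj(n,g)[0]-q);r.extend(d*[1,1]);nm+=[n+" gu",n+" gv"]
    # hub axle lines in side: knob far
    if full:
        for k in dict.fromkeys(nm): print(k,np.round([x for x,y in zip(r,nm) if y==k],1))
    return np.array(r)
s=least_squares(res,[.593,.1305,.03,-.022,.058],loss="soft_l1");print(s.x,np.degrees(s.x[2]));res(s.x,True)
J=s.jac;print("sd",np.sqrt(np.diag(np.linalg.inv(J.T@J)))*.5)
# xbar yaw
for z in(.112,):
    for q in([(280.5,174.),(281.5,192.)],[(287.6,175.),(288.8,196.)]):
        P=[onplane("top",np.array(t),z) for t in q];d=P[1]-P[0];print("xbar phi",np.degrees(np.arctan2(-d[1],-d[0])))
E
```

```text
[ 5.90938583e-01  1.27647301e-01  1.96864201e-02 -3.49902003e-03
  5.70403099e+01] 1.1279487825996295
far fl [-0.1  0.1  0.3  0.5]
near fl [-1.3 -1.  -0.4 -0.2  0.2]
far out [-0.3 -0.1  0.1  0.6]
near out [0.1 0.  0.  0. ]
x [0. 0. 0. 0. 0. 0. 0.]
top gu [0.2]
top gv [0.2]
side gu [-1.2]
side gv [0.]
sd [0.00107972 0.00197295 0.01278315 0.00772507 0.68028652]
xbar phi 2.9578341758474838
xbar phi 2.953063501157113
```

```bash
cat >> h.py <<'E'
from scipy.spatial.transform import Rotation as Ro
AX=np.array([.593,.1300]);PHI=np.radians(1.9);O=np.array([0,0,-.022])
def goto(Rt,pt,lab=""):
    ob=manip.get_obs();R=Ro.from_quat(ob["ee_rot"]);r=(R.inv()*Ro.from_matrix(Rt)).as_rotvec();d=R.inv().apply(np.array(pt)-ob["position"])
    print(lab,"rot",r.round(4),"d",d.round(4))
def toolR(Rc): # tool for carrier frame Rc: y along +x, z along -z
    return np.c_[Rc[:,1],Rc[:,0],-Rc[:,2]]
def flat(deg):
    c,s=np.cos(np.radians(deg)),np.sin(np.radians(deg));return np.array([[c,-s,0],[s,c,0],[0,0,1.]])
E
python3 - <<'E'
from h import *
f=onplane("top",A(614,205),.042);print("fin top",f, "side fin", onplane("side",B(498,447),.042))
R=toolR(flat(93.4));print(np.linalg.det(R))
for z in(.33,.10,.013): goto(R,[.6029,-.1598,z],z)
E
```

```text
fin top [ 0.60774082 -0.15713705] side fin [ 0.60084349 -0.16406972]
1.0
0.33 rot [-1.300e-03 -1.000e-04 -3.112e-01] d [-0.6237 -0.6293 -0.0985]
0.1 rot [-1.300e-03 -1.000e-04 -3.112e-01] d [-0.6237 -0.629   0.1315]
0.013 rot [-1.300e-03 -1.000e-04 -3.112e-01] d [-0.6237 -0.6289  0.2185]
```

Careful with the scale: turns go in shares of 2 rad. That gives: -0.311 rad / 2 = -0.1555.

```bash
python3 jog.py '[{"tz": -0.06, "aperture": 0.35}, {"tz": -0.0985, "aperture": 0.35}, {"drz": -0.1555, "tx": -0.6237, "ty": -0.6293, "tz": -0.0985, "aperture": 0.35}, {"drz": -0.1555, "tx": -0.6237, "ty": -0.6293, "tz": -0.0985, "aperture": 0.35}, {"drz": -0.1555, "tx": -0.6237, "ty": -0.6293, "tz": -0.0985, "aperture": 0.35}, {"drz": -0.1555, "tx": -0.6237, "ty": -0.6293, "tz": -0.0985, "aperture": 0.35}, {"drz": -0.1555, "tx": -0.6237, "ty": -0.6293, "tz": -0.0985, "aperture": 0.35}, {"drz": -0.1555, "tx": -0.6237, "ty": -0.6293, "tz": -0.0985, "aperture": 0.35}, {"drz": -0.1555, "tx": -0.6237, "ty": -0.6293, "tz": -0.0985, "aperture": 0.35}, {"drz": -0.1555, "tx": -0.6237, "ty": -0.6293, "tz": -0.0985, "aperture": 0.35}, {"drz": -0.1555, "tx": -0.6237, "ty": -0.6293, "tz": -0.0985, "aperture": 0.35}, {"drz": -0.1555, "tx": -0.6237, "ty": -0.6293, "tz": -0.0985, "aperture": 0.35}, {"drz": -0.1555, "tx": -0.6237, "ty": -0.6293, "tz": -0.0985, "aperture": 0.35}, {"drz": -0.1555, "tx": -0.6237, "ty": -0.6293, "tz": -0.0985, "aperture": 0.35}, {"drz": -0.1555, "tx": -0.6237, "ty": -0.6293, "tz": -0.0985, "aperture": 0.35}, {"drz": -0.1555, "tx": -0.6237, "ty": -0.6293, "tz": -0.0985, "aperture": 0.35}, {"drz": -0.1555, "tx": -0.6237, "ty": -0.6293, "tz": -0.0985, "aperture": 0.35}, {"drz": -0.1555, "tx": -0.6237, "ty": -0.6293, "tz": -0.0985, "aperture": 0.35}, {"drz": -0.1555, "tx": -0.6237, "ty": -0.6293, "tz": -0.0985, "aperture": 0.35}, {"drz": -0.1555, "tx": -0.6237, "ty": -0.6293, "tz": -0.0985, "aperture": 0.35}]' 40
python3 - <<'E'
from h import *
R=toolR(flat(93.4))
for z in(.33,.10,.013): goto(R,[.6029,-.1598,z],z)
E
```

```text
clock: 2.6
position: [0.6029, -0.1579, 0.3303]
ee_rot: [-0.031, 1.0, 0.001, 0.0]
ft_force: [0.2, 0.8, 0.4]
grip_width: 0.347
grasp_force: 0.0
0.33 rot [0.0012 0.0009 0.0021] d [ 0.0001 -0.0019  0.0003]
0.1 rot [0.0012 0.0009 0.0021] d [ 0.0003 -0.0021  0.2303]
0.013 rot [0.0012 0.0009 0.0021] d [ 0.0004 -0.0022  0.3173]
```

```bash
python3 jog.py '[{"tz": 0.06, "aperture": 0.35}, {"tz": 0.12, "aperture": 0.35}, {"tz": 0.18, "aperture": 0.35}, {"tz": 0.24, "aperture": 0.35}, {"tz": 0.28, "aperture": 0.35}, {"tz": 0.3, "aperture": 0.35}, {"tz": 0.316, "aperture": 0.35}, {"tz": 0.316, "aperture": 0.35}, {"tz": 0.316, "aperture": 0.1}, {"tz": 0.316, "aperture": 0.0}, {"tz": 0.316, "aperture": 0}, {"tz": 0.316, "aperture": 0}, {"tz": 0.316, "aperture": 0}, {"tz": 0.316, "aperture": 0}]' 60
python3 - <<'E'
from workcell import manip
o=manip.get_obs();print(o["ft_force"],o["torque"],o["position"],o["joint_pos"].round(2) if hasattr(o["joint_pos"],'round') else o["joint_pos"])
E
```

```text
clock: 4.35
position: [0.604, -0.1597, 0.0153]
ee_rot: [-0.03, 1.0, 0.0, 0.001]
ft_force: [-0.7, 2.1, 7.2]
grip_width: 0.083
grasp_force: 60.0
[-0.72335416  2.10400441  7.20057266] [0.21584591 0.28581158 0.02398352] [ 0.6039714  -0.15967649  0.0153382 ] [-0.29  0.61  0.62  1.7  -0.42  0.97  2.12]
```

```bash
python3 jog.py '[{"tz": -0.02, "aperture": 0}, {"tz": -0.06, "aperture": 0}, {"tz": -0.1, "aperture": 0}, {"tz": -0.12, "aperture": 0}, {"tz": -0.12, "aperture": 0}, {"tz": -0.12, "aperture": 0}]' 80
python3 - <<'E'
from h import *
cv2.imwrite("pics/lift_s.png",manip.camera("side"));cv2.imwrite("pics/lift_t.png",manip.camera("top"))
o=manip.get_obs();print(np.round(o["ft_force"],2),np.round(o["torque"],2))
R,a=frame(AX,PHI)
for x,z in((-210,4),(-185,4),(-175,3)):
    goto(toolR(R),seat([x+32,-1,z+15.3],AX,PHI,O)[0],x)
E
```

```text
clock: 5.1
position: [0.6021, -0.159, 0.1322]
ee_rot: [-0.03, 1.0, 0.0, -0.001]
ft_force: [-0.3, -0.1, -4.9]
grip_width: 0.075
grasp_force: 78.6
[ 0.03 -0.29 -3.52] [ 0.17  0.01 -0.04]
-210 rot [-0.5231 -0.0095  0.0248] d [-0.0052  0.1364  0.0535]
-185 rot [-0.5231 -0.0095  0.0248] d [-0.0058  0.1581  0.041 ]
-175 rot [-0.5231 -0.0095  0.0248] d [-0.006   0.1672  0.0368]
```

Scaled: -0.523 rad / 2 = -0.2615.

```bash
python3 jog.py '[{"drx": -0.085, "dry": -0.0015, "drz": 0.004, "ty": 0.04, "aperture": 0}, {"drx": -0.175, "dry": -0.003, "drz": 0.008, "ty": 0.08, "aperture": 0}, {"drx": -0.2615, "dry": -0.0048, "drz": 0.0124, "tx": -0.0052, "ty": 0.12, "tz": 0.02, "aperture": 0}, {"drx": -0.2615, "dry": -0.0048, "drz": 0.0124, "tx": -0.0052, "ty": 0.1364, "tz": 0.0535, "aperture": 0}, {"drx": -0.2615, "dry": -0.0048, "drz": 0.0124, "tx": -0.0052, "ty": 0.1364, "tz": 0.0535, "aperture": 0}, {"drx": -0.2615, "dry": -0.0048, "drz": 0.0124, "tx": -0.0052, "ty": 0.1364, "tz": 0.0535, "aperture": 0}, {"drx": -0.2615, "dry": -0.0048, "drz": 0.0124, "tx": -0.0052, "ty": 0.1364, "tz": 0.0535, "aperture": 0}, {"drx": -0.2615, "dry": -0.0048, "drz": 0.0124, "tx": -0.0052, "ty": 0.1364, "tz": 0.0535, "aperture": 0}]'
python3 - <<'E'
from h import *
s=manip.camera("side");t=manip.camera("top")
cv2.imwrite("pics/ap_s.png",s);cv2.imwrite("pics/ap_t.png",t)
o=manip.get_obs();print(np.round(o["ft_force"],2),np.round(o["torque"],2))
R,a=frame(AX,PHI)
for x,z in((-210,4),):
    goto(toolR(R),seat([x+32,-1,z+15.3],AX,PHI,O)[0],x)
P=np.array(o["position"]);Rt=Ro.from_quat(o["ee_rot"]).as_matrix();Rc=np.c_[Rt[:,1],Rt[:,0],-Rt[:,2]]
c=P+(np.array([[55,50,8],[55,-50,8],[-55,-50,8],[-55,50,8],[55,50,8]])-[32,-1,15.3])/1000@Rc.T
ims=[]
for n,im,x0,y0,w,h in(("side",s,260,135,110,130),("top",t,235,150,130,130)):
    im=cv2.resize(im[y0:y0+h,x0:x0+w],None,fx=3.3,fy=3.3,interpolation=cv2.INTER_CUBIC)
    def L(p,col): cv2.polylines(im,[((proj(n,p)-[x0,y0]+.5)*3.3).astype(int).reshape(-1,1,2)],False,col,1,cv2.LINE_AA)
    L(c,(0,0,255))
    L(seat([[60,51.5,0],[-93,51.5,0],[-93,-51.5,0],[60,-51.5,0]],AX,PHI,O),(255,0,0))
    ims.append(im)
cv2.imwrite("pics/ap.png",np.hstack(ims))
E
```

```text
clock: 6.2
position: [0.6006, -0.0236, 0.0813]
ee_rot: [-0.016, 0.966, 0.258, -0.002]
ft_force: [0.0, -0.1, -3.6]
grip_width: 0.074
grasp_force: 79.5
[ 0.42 -0.12 -4.02] [-0.85 -0.02  0.02]
-210 rot [-0.0008  0.0033  0.0017] d [ 0.0013 -0.0006  0.0023]
```

View pics/ap.png

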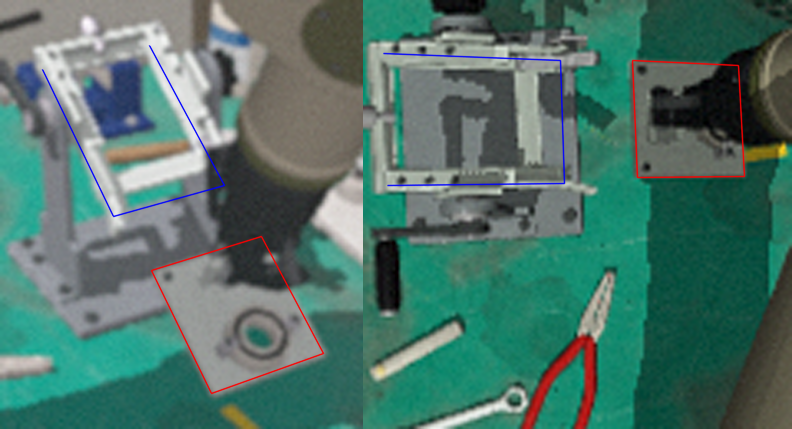

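The picture shows the carrier in the gripper exactly on the red predicted outline in both views, squarely before the mouth (mouth line at about x=562 in the right half). Next: advance into the flare by feel.

```bash
cat > st.py <<'E'
from h import *
o=manip.get_obs();R,a=frame(AX,PHI);Rt=Ro.from_quat(o["ee_rot"]).as_matrix()
p=(np.array(o["position"])-a)@R*1000-O*1000
Rc=np.c_[Rt[:,1],Rt[:,0],-Rt[:,2]]
print("clk",round(float(o["clock"]),2),"carrier origin in seat (mm)",(p-R.T@Rc@[32,-1,15.3]).round(1),"rot(deg)",np.degrees(Ro.from_matrix(R.T@Rc).as_rotvec()).round(2),
"F seat (less 3.8N weight)",(R.T@(np.array(o["ft_force"])+[0,0,3.8])).round(1),"M seat",(R.T@np.array(o["torque"])).round(2))
E
python3 jog.py '[{"ty": 0.02, "tz": 0.001, "aperture": 0}, {"tx": 0.001, "ty": 0.035, "tz": 0.002, "aperture": 0}, {"tx": 0.001, "ty": 0.045, "tz": 0.002, "aperture": 0}, {"tx": 0.001, "ty": 0.055, "tz": 0.002, "aperture": 0}, {"tx": 0.001, "ty": 0.062, "tz": 0.002, "aperture": 0}, {"tx": 0.001, "ty": 0.07, "tz": 0.002, "aperture": 0}, {"tx": 0.001, "ty": 0.07, "tz": 0.002, "aperture": 0}]'; python3 st.py
```

```text
clock: 7.18
position: [0.5969, 0.0377, 0.1137]
ee_rot: [-0.016, 0.966, 0.258, -0.003]
ft_force: [-1.6, -4.0, -0.8]
grip_width: 0.074
grasp_force: 80.4
clk 7.17 carrier origin in seat (mm) [-1.402e+02  1.000e-01  4.200e+00] rot(deg) [-0.16  0.1   0.05] F seat (less 3.8N weight) [-1.9  1.8  4.6] M seat [0.62 1.32 0.11]
```

```bash
python3 jog.py '[{"tz": -0.0015, "aperture": 0}, {"tz": -0.0015, "aperture": 0}, {"tz": -0.0015, "aperture": 0}]'; python3 st.py; python3 jog.py '[{"tz": -0.001, "aperture": 0}, {"tz": -0.001, "aperture": 0}, {"tz": -0.001, "aperture": 0}]'; python3 st.py
```

```text
clock: 7.55
position: [0.597, 0.038, 0.1148]
ee_rot: [-0.016, 0.966, 0.259, -0.003]
ft_force: [-0.1, -0.1, -4.9]
grip_width: 0.072
grasp_force: 79.7
clk 7.55 carrier origin in seat (mm) [-139.3    0.     4.9] rot(deg) [-0.12  0.01  0.08] F seat (less 3.8N weight) [-0.6  0.1 -0.9] M seat [-0.01  0.93 -0.02]
clock: 7.92
position: [0.597, 0.0373, 0.1157]
ee_rot: [-0.016, 0.966, 0.259, -0.003]
ft_force: [0.2, 0.8, -3.0]
grip_width: 0.082
grasp_force: 79.7
clk 7.92 carrier origin in seat (mm) [-139.5    0.     6.1] rot(deg) [-0.14  0.02  0.08] F seat (less 3.8N weight) [ 1.1 -0.2  0.3] M seat [-0.05  0.87 -0.01]
```

```bash
python3 jog.py '[{"tx": 0.0015, "tz": 0.001, "aperture": 0}, {"tx": 0.0015, "ty": 0.008, "tz": 0.001, "aperture": 0}, {"tx": 0.0015, "ty": 0.015, "tz": 0.001, "aperture": 0}, {"tx": 0.0015, "ty": 0.015, "tz": 0.001, "aperture": 0}, {"tx": 0.0015, "ty": 0.015, "tz": 0.001, "aperture": 0}]'; python3 st.py; python3 jog.py '[{"ty": 0.005, "tz": 0.0005, "aperture": 0}, {"ty": 0.01, "tz": 0.001, "aperture": 0}, {"ty": 0.01, "tz": 0.001, "aperture": 0}, {"ty": 0.01, "tz": 0.001, "aperture": 0}]'; python3 st.py
```

```text
clock: 8.55
position: [0.5963, 0.0504, 0.1229]
ee_rot: [-0.016, 0.966, 0.258, -0.001]
ft_force: [6.2, 0.1, -4.5]
grip_width: 0.076
grasp_force: 79.7
clk 8.55 carrier origin in seat (mm) [-124.6    0.2    5.8] rot(deg) [-0.32  0.07  0.1 ] F seat (less 3.8N weight) [-0.4 -6.2 -0.5] M seat [-1.2   1.03 -0.04]
clock: 9.05
position: [0.5961, 0.0579, 0.1267]
ee_rot: [-0.015, 0.966, 0.257, -0.001]
ft_force: [6.6, -5.6, -5.9]
grip_width: 0.077
grasp_force: 80.0
clk 9.05 carrier origin in seat (mm) [-116.2    0.2    5.3] rot(deg) [-0.37  0.19  0.03] F seat (less 3.8N weight) [-6.1 -6.5  1.1] M seat [-1.13  2.08  0.12]
```

```bash
python3 jog.py '[{"tx": -0.0015, "ty": -0.002, "aperture": 0}, {"tx": -0.0015, "ty": -0.002, "aperture": 0}, {"tx": -0.0015, "ty": -0.002, "aperture": 0}]'; python3 st.py; python3 jog.py '[{"tx": -0.0013, "aperture": 0}, {"tx": -0.0013, "aperture": 0}, {"tx": -0.0013, "aperture": 0}]'; python3 st.py;  python3 jog.py '[{"tx": -0.001, "aperture": 0}, {"tx": -0.001, "aperture": 0}, {"tx": -0.001, "aperture": 0}]'; python3 st.py
```

```text
clock: 9.43
position: [0.5963, 0.0579, 0.1258]
ee_rot: [-0.016, 0.966, 0.259, -0.003]
ft_force: [-0.2, -5.0, 2.8]
grip_width: 0.073
grasp_force: 80.7
clk 9.43 carrier origin in seat (mm) [-116.6   -0.     4.5] rot(deg) [-0.16  0.03  0.07] F seat (less 3.8N weight) [-1.   0.4  8.2] M seat [ 0.48  0.79 -0.07]
clock: 9.8
position: [0.5965, 0.0578, 0.1256]
ee_rot: [-0.016, 0.966, 0.259, -0.004]
ft_force: [-6.8, -5.0, 5.9]
grip_width: 0.078
grasp_force: 81.5
clk 9.8 carrier origin in seat (mm) [-1.167e+02 -1.000e-01  4.400e+00] rot(deg) [-0.02 -0.    0.04] F seat (less 3.8N weight) [ 0.7  7.  10.8] M seat [ 1.94  0.52 -0.01]
clock: 10.18
position: [0.597, 0.0579, 0.1255]
ee_rot: [-0.016, 0.966, 0.259, -0.005]
ft_force: [-9.4, -6.5, 6.9]
grip_width: 0.077
grasp_force: 81.6
clk 10.18 carrier origin in seat (mm) [-116.7   -0.6    4.3] rot(deg) [ 0.04 -0.01  0.04] F seat (less 3.8N weight) [ 0.   9.6 12.4] M seat [2.42 0.45 0.06]
```

```bash
python3 jog.py '[{"tz": -0.001, "aperture": 0}, {"tz": -0.001, "aperture": 0}, {"tz": -0.001, "aperture": 0}]'; python3 st.py; python3 jog.py '[{"tz": -0.0006, "aperture": 0}, {"tz": -0.0006, "aperture": 0}, {"tz": -0.0006, "aperture": 0}]'; python3 st.py
```

```text
clock: 10.55
position: [0.5974, 0.0579, 0.1257]
ee_rot: [-0.016, 0.966, 0.259, -0.004]
ft_force: [-5.4, -2.2, 0.6]
grip_width: 0.079
grasp_force: 80.4
clk 10.55 carrier origin in seat (mm) [-116.7   -1.     4.5] rot(deg) [0.01 0.01 0.05] F seat (less 3.8N weight) [0.4 5.5 4.8] M seat [1.5  0.85 0.05]
clock: 10.92
position: [0.5984, 0.0579, 0.1265]
ee_rot: [-0.017, 0.966, 0.259, -0.003]
ft_force: [-2.1, 0.8, -6.4]
grip_width: 0.075
grasp_force: 79.4
clk 10.93 carrier origin in seat (mm) [-116.3   -2.1    5.1] rot(deg) [-0.1   0.01  0.09] F seat (less 3.8N weight) [-0.5  2.1 -2.7] M seat [ 0.42  0.98 -0.03]
```

```bash
python3 jog.py '[{"tx": 0.001, "ty": 0.003, "aperture": 0}, {"tx": 0.001, "ty": 0.008, "tz": 0.0002, "aperture": 0}, {"tx": 0.001, "ty": 0.015, "tz": 0.0002, "aperture": 0}, {"tx": 0.001, "ty": 0.015, "tz": 0.0002, "aperture": 0}, {"tx": 0.001, "ty": 0.015, "tz": 0.0002, "aperture": 0}]'; python3 st.py; python3 jog.py '[{"ty": 0.006, "aperture": 0}, {"ty": 0.012, "aperture": 0}, {"ty": 0.012, "aperture": 0}, {"ty": 0.012, "aperture": 0}]'; python3 st.py
```

```text
clock: 11.55
position: [0.5972, 0.0712, 0.1345]
ee_rot: [-0.017, 0.966, 0.259, -0.003]
ft_force: [0.1, 2.6, -5.0]
grip_width: 0.075
grasp_force: 79.4
clk 11.55 carrier origin in seat (mm) [-100.7   -1.3    5.3] rot(deg) [-0.13 -0.02  0.13] F seat (less 3.8N weight) [ 1.6 -0.2 -2.3] M seat [0.05 0.53 0.05]
clock: 12.05
position: [0.5969, 0.0815, 0.1406]
ee_rot: [-0.017, 0.966, 0.259, -0.003]
ft_force: [0.4, 2.6, -1.6]
grip_width: 0.077
grasp_force: 79.7
clk 12.05 carrier origin in seat (mm) [-88.8  -1.4   5.5] rot(deg) [-0.15 -0.03  0.12] F seat (less 3.8N weight) [ 3.3 -0.5  0.7] M seat [0.12 0.16 0.  ]
```

```bash
python3 jog.py '[{"ty": 0.006, "tz": 0.0002, "aperture": 0}, {"ty": 0.012, "tz": 0.0004, "aperture": 0}, {"ty": 0.018, "tz": 0.0004, "aperture": 0}, {"ty": 0.018, "tz": 0.0004, "aperture": 0}, {"ty": 0.018, "tz": 0.0004, "aperture": 0}]'; python3 st.py; python3 jog.py '[{"ty": 0.006, "aperture": 0}, {"ty": 0.012, "aperture": 0}, {"ty": 0.02, "aperture": 0}, {"ty": 0.02, "aperture": 0}, {"ty": 0.02, "aperture": 0}]'; python3 st.py
```

```text
clock: 12.68
position: [0.5967, 0.096, 0.1493]
ee_rot: [-0.016, 0.966, 0.258, -0.002]
ft_force: [1.1, -5.0, -0.4]
grip_width: 0.079
grasp_force: 80.6
clk 12.68 carrier origin in seat (mm) [-71.9  -1.7   5.9] rot(deg) [-0.22  0.06  0.06] F seat (less 3.8N weight) [-2.7 -0.9  5.4] M seat [0.14 1.36 0.09]
clock: 13.3
position: [0.5964, 0.1126, 0.1595]
ee_rot: [-0.016, 0.966, 0.258, -0.002]
ft_force: [1.2, -6.7, 1.6]
grip_width: 0.077
grasp_force: 80.9
clk 13.3 carrier origin in seat (mm) [-52.4  -1.9   6.4] rot(deg) [-0.27  0.1   0.04] F seat (less 3.8N weight) [-3.1 -1.   8.1] M seat [0.27 1.58 0.24]
```

```bash
python3 jog.py '[{"tx": 0.0003, "tz": -0.0008, "aperture": 0}, {"tx": 0.0003, "tz": -0.0008, "aperture": 0}, {"tx": 0.0003, "tz": -0.0008, "aperture": 0}]'; python3 st.py; python3 jog.py '[{"ty": 0.006, "tz": -0.0002, "aperture": 0}, {"ty": 0.012, "tz": -0.0004, "aperture": 0}, {"ty": 0.02, "tz": -0.0006, "aperture": 0}, {"ty": 0.02, "tz": -0.0006, "aperture": 0}, {"ty": 0.02, "tz": -0.0006, "aperture": 0}]'; python3 st.py
```

```text
clock: 13.68
position: [0.596, 0.1128, 0.1598]
ee_rot: [-0.016, 0.966, 0.258, -0.002]
ft_force: [2.9, -6.0, -1.5]
grip_width: 0.073
grasp_force: 80.3
clk 13.68 carrier origin in seat (mm) [-52.1  -1.5   6.6] rot(deg) [-0.24  0.07  0.04] F seat (less 3.8N weight) [-4.2 -2.7  5. ] M seat [-0.24  1.5   0.07]
clock: 14.3
position: [0.595, 0.1304, 0.1704]
ee_rot: [-0.016, 0.966, 0.259, -0.003]
ft_force: [1.7, -5.0, 0.4]
grip_width: 0.082
grasp_force: 80.6
clk 14.3 carrier origin in seat (mm) [-31.5  -1.1   6.9] rot(deg) [-0.18  0.03  0.07] F seat (less 3.8N weight) [-2.3 -1.6  6.1] M seat [0.2  1.11 0.16]
```

```bash
python3 jog.py '[{"tx": -0.0003, "ty": 0.005, "tz": -0.0004, "aperture": 0}, {"tx": -0.0004, "ty": 0.01, "tz": -0.0006, "aperture": 0}, {"tx": -0.0005, "ty": 0.015, "tz": -0.0008, "aperture": 0}, {"tx": -0.0005, "ty": 0.015, "tz": -0.0008, "aperture": 0}]'; python3 st.py; python3 jog.py '[{"tx": -0.0001, "ty": 0.004, "tz": -0.0001, "aperture": 0}, {"tx": -0.0002, "ty": 0.008, "tz": -0.0002, "aperture": 0}, {"tx": -0.0002, "ty": 0.008, "tz": -0.0002, "aperture": 0}]'; python3 st.py
```

```text
clock: 14.8
position: [0.5948, 0.1429, 0.1782]
ee_rot: [-0.016, 0.966, 0.258, -0.003]
ft_force: [1.1, -5.4, -1.6]
grip_width: 0.072
grasp_force: 80.4
clk 14.8 carrier origin in seat (mm) [-16.9  -1.3   7.4] rot(deg) [-0.14  0.06  0.06] F seat (less 3.8N weight) [-3.5 -0.9  4.6] M seat [0.19 1.36 0.1 ]
clock: 15.18
position: [0.5946, 0.1493, 0.1821]
ee_rot: [-0.016, 0.966, 0.258, -0.003]
ft_force: [1.0, -6.9, -2.7]
grip_width: 0.077
grasp_force: 80.4
clk 15.18 carrier origin in seat (mm) [-9.3 -1.3  7.6] rot(deg) [-0.13  0.09  0.03] F seat (less 3.8N weight) [-5.4 -0.7  4.4] M seat [0.34 1.64 0.15]
```

Now step to the stop, watching the push force.

```bash
for i in 1 2; do python3 jog.py '[{"ty": 0.003, "tz": -0.0001, "aperture": 0}, {"ty": 0.003, "tz": -0.0001, "aperture": 0}]' >/dev/null; python3 st.py; done;  python3 jog.py '[{"ty": 0.002, "aperture": 0}, {"ty": 0.002, "aperture": 0}]' >/dev/null; python3 st.py
```

```text
clk 15.43 carrier origin in seat (mm) [-6.7 -1.2  7.7] rot(deg) [-0.12  0.11  0.01] F seat (less 3.8N weight) [-5.5 -0.8  4.5] M seat [0.33 1.84 0.07]
clk 15.68 carrier origin in seat (mm) [-3.7 -1.2  7.8] rot(deg) [-0.12  0.1   0.  ] F seat (less 3.8N weight) [-5.5 -0.3  4.2] M seat [0.37 1.83 0.07]
clk 15.93 carrier origin in seat (mm) [-1.7 -1.1  7.8] rot(deg) [-0.11  0.09 -0.  ] F seat (less 3.8N weight) [-5.8  1.2  4.7] M seat [0.54 1.72 0.08]
```

```bash
for i in 1 2; do python3 jog.py '[{"ty": 0.002, "aperture": 0}, {"ty": 0.002, "aperture": 0}]' >/dev/null; python3 st.py; done
```

```text
clk 16.18 carrier origin in seat (mm) [-0.  -1.1  7.8] rot(deg) [-0.11  0.12 -0.02] F seat (less 3.8N weight) [-5.2  0.3  4.7] M seat [ 0.56  1.96 -0.01]
clk 16.43 carrier origin in seat (mm) [ 1.5 -1.   7.9] rot(deg) [-0.11  0.15 -0.05] F seat (less 3.8N weight) [-7.5  0.4  5.4] M seat [ 0.52  2.22 -0.02]
```

```bash
for i in 1 2 3; do python3 jog.py '[{"ty": 0.002, "aperture": 0}, {"ty": 0.002, "aperture": 0}]' >/dev/null; python3 st.py; done
```

```text
clk 16.68 carrier origin in seat (mm) [ 2.7 -1.   7.9] rot(deg) [-0.12  0.19 -0.09] F seat (less 3.8N weight) [-8.7 -0.   5.5] M seat [ 0.57  2.65 -0.03]
clk 16.93 carrier origin in seat (mm) [ 3.5 -0.9  8. ] rot(deg) [-0.12  0.28 -0.15] F seat (less 3.8N weight) [-12.5  -0.1   4.8] M seat [ 0.54  3.3  -0.02]
clk 17.18 carrier origin in seat (mm) [ 4.9 -0.9  8. ] rot(deg) [-0.12  0.31 -0.19] F seat (less 3.8N weight) [-14.2   0.3   3.3] M seat [ 0.63  3.6  -0.01]
```

```bash
for i in 1 2; do python3 jog.py '[{"ty": 0.002, "aperture": 0}, {"ty": 0.002, "aperture": 0}]' >/dev/null; python3 st.py; done
```

```text
clk 17.43 carrier origin in seat (mm) [ 6.8 -0.8  8. ] rot(deg) [-0.12  0.32 -0.19] F seat (less 3.8N weight) [-15.3   0.6   5.2] M seat [ 0.59  3.65 -0.04]
clk 17.68 carrier origin in seat (mm) [ 8.8 -0.8  8.1] rot(deg) [-0.11  0.32 -0.19] F seat (less 3.8N weight) [-14.5   0.5   3.6] M seat [ 0.65  3.65 -0.05]
```

```bash
for i in 1 2; do python3 jog.py '[{"ty": 0.0015, "aperture": 0}, {"ty": 0.0015, "aperture": 0}]' >/dev/null; python3 st.py; done
```

```text
clk 17.93 carrier origin in seat (mm) [10.1 -0.8  8.1] rot(deg) [-0.12  0.33 -0.2 ] F seat (less 3.8N weight) [-15.2   0.8   4.9] M seat [ 0.64  3.73 -0.04]
clk 18.18 carrier origin in seat (mm) [10.8 -0.7  8. ] rot(deg) [-0.11  0.39 -0.24] F seat (less 3.8N weight) [-17.9   0.8   4.4] M seat [0.58 4.29 0.01]
```

```bash
python3 - <<'E'
from h import *
s=manip.camera("side");t=manip.camera("top");cv2.imwrite("pics/in_s.png",s);cv2.imwrite("pics/in_t.png",t)
a=cv2.resize(s[133:213,262:342],None,fx=5,fy=5,interpolation=cv2.INTER_CUBIC);b=cv2.resize(t[145:225,230:310],None,fx=5,fy=5,interpolation=cv2.INTER_CUBIC)
cv2.imwrite("pics/in.png",np.hstack([a,b]))
E
```

```text
(no output)
```

View pics/in.png

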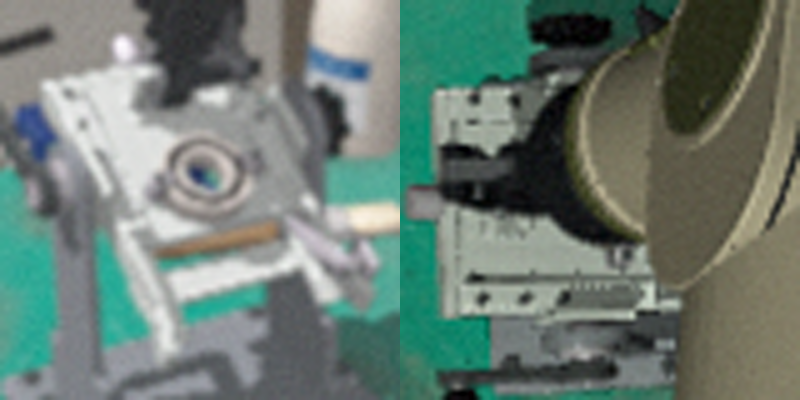

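The picture shows the plate deep in the cradle, with the pawl nose at about (285,215) near the plate's rear right corner. It isn't clear whether the pawl is down, so I'll press on a little to feel the hard stop.

```bash
for i in 1 2; do python3 jog.py '[{"ty": 0.0015, "aperture": 0}, {"ty": 0.0015, "aperture": 0}]' >/dev/null; python3 st.py; done
```

```text
clk 18.52 carrier origin in seat (mm) [10.8 -0.7  8. ] rot(deg) [-0.12  0.49 -0.31] F seat (less 3.8N weight) [-20.8  -0.1   3. ] M seat [0.37 5.21 0.07]
clk 18.77 carrier origin in seat (mm) [10.9 -0.7  8. ] rot(deg) [-0.13  0.59 -0.38] F seat (less 3.8N weight) [-25.6  -1.2   1.4] M seat [0.2  6.04 0.14]
```

```bash
for i in 1 2 3; do python3 jog.py '[{"ty": -0.002, "aperture": 0}, {"ty": -0.003, "tz": -0.0002, "aperture": 0}]' >/dev/null; python3 st.py; done
```

```text
clk 19.02 carrier origin in seat (mm) [10.9 -0.7  7.9] rot(deg) [-0.1   0.38 -0.24] F seat (less 3.8N weight) [-15.5  -0.    1.3] M seat [0.26 4.03 0.04]
clk 19.27 carrier origin in seat (mm) [11.  -0.8  7.8] rot(deg) [-0.08  0.17 -0.08] F seat (less 3.8N weight) [-6.4 -0.1  1.8] M seat [0.32 2.41 0.06]
clk 19.52 carrier origin in seat (mm) [10.8 -0.9  7.7] rot(deg) [-0.06 -0.01  0.07] F seat (less 3.8N weight) [-0.8  1.5  0.7] M seat [ 0.5   0.93 -0.06]
```

```bash
for i in 1 2 3 4; do python3 jog.py '[{"ty": -0.0015, "aperture": 0}, {"ty": -0.0015, "aperture": 0}]' >/dev/null; python3 st.py; done
```

```text
clk 19.77 carrier origin in seat (mm) [ 9.3 -1.   7.8] rot(deg) [-0.07  0.01  0.1 ] F seat (less 3.8N weight) [-0.1  2.4  1.1] M seat [0.7  0.96 0.05]
clk 20.02 carrier origin in seat (mm) [ 7.5 -1.1  7.8] rot(deg) [-0.08  0.02  0.08] F seat (less 3.8N weight) [-1.1  3.9 -1.8] M seat [0.89 1.01 0.14]
clk 20.27 carrier origin in seat (mm) [ 6.3 -1.1  7.8] rot(deg) [-0.08 -0.    0.1 ] F seat (less 3.8N weight) [ 1.3  4.2 -2.2] M seat [1.02 0.52 0.18]
clk 20.52 carrier origin in seat (mm) [ 6.1 -1.2  7.8] rot(deg) [-0.07 -0.09  0.16] F seat (less 3.8N weight) [ 4.5  5.1 -2. ] M seat [ 1.17 -0.25  0.2 ]
```

```bash
for i in 1 2; do python3 jog.py '[{"ty": -0.0015, "aperture": 0}, {"ty": -0.0015, "aperture": 0}]' >/dev/null; python3 st.py; done
```

```text
clk 20.77 carrier origin in seat (mm) [ 6.  -1.2  7.8] rot(deg) [-0.06 -0.18  0.23] F seat (less 3.8N weight) [ 8.7  5.3 -0.4] M seat [ 1.34 -0.97  0.15]
clk 21.02 carrier origin in seat (mm) [ 5.8 -1.2  7.8] rot(deg) [-0.05 -0.27  0.3 ] F seat (less 3.8N weight) [13.   5.9  0. ] M seat [ 1.45 -1.88  0.23]
```

```bash
python3 jog.py '[{"aperture": 0}, {"aperture": 0}, {"aperture": 0}]' >/dev/null; python3 st.py; python3 jog.py '[{"tx": 0.0006, "ty": 0.002, "aperture": 0}, {"tx": 0.0012, "ty": 0.0035, "aperture": 0}, {"tx": 0.0012, "ty": 0.0035, "aperture": 0}]' >/dev/null; python3 st.py
```

```text
clk 21.4 carrier origin in seat (mm) [ 5.8 -1.2  7.8] rot(deg) [-0.05 -0.27  0.3 ] F seat (less 3.8N weight) [11.4  6.  -0. ] M seat [ 1.47 -1.79  0.17]
clk 21.77 carrier origin in seat (mm) [ 6.  -1.   8.1] rot(deg) [-0.21 -0.03  0.14] F seat (less 3.8N weight) [ 3.  -2.  -4.5] M seat [-0.19 -0.27  0.3 ]
```

```bash
python3 jog.py '[{"aperture": 0.2}, {"aperture": 0.3}, {"aperture": 0.3}, {"tz": -0.01, "aperture": 0.3}, {"tz": -0.04, "aperture": 0.3}, {"tz": -0.09, "aperture": 0.3}, {"tz": -0.14, "aperture": 0.3}, {"tz": -0.14, "aperture": 0.3}]'; python3 - <<'E'
from h import *
s=manip.camera("side");t=manip.camera("top");cv2.imwrite("pics/re_s.png",s);cv2.imwrite("pics/re_t.png",t)
a=cv2.resize(s[133:213,252:332],None,fx=5,fy=5,interpolation=cv2.INTER_CUBIC);b=cv2.resize(t[150:250,228:308],None,fx=5,fy=4,interpolation=cv2.INTER_CUBIC)
cv2.imwrite("pics/re.png",np.hstack([a,b]))
print(np.round(manip.get_obs()["ft_force"],1))
R=toolR(flat(91.5))
for z in(.40,.26,.187-.019): goto(R,[.468,.188,z],z)
E
```

```text
clock: 22.78
position: [0.5968, 0.0879, 0.3155]
ee_rot: [-0.015, 0.966, 0.258, 0.001]
ft_force: [-1.0, 0.1, -0.3]
grip_width: 0.299
grasp_force: 0.0
[ 0.   0.8 -0.6]
0.4 rot [0.5232 0.0019 0.0069] d [ 0.1238  0.1321 -0.0266]
0.26 rot [0.5232 0.0019 0.0069] d [0.1243 0.0621 0.0947]
0.168 rot [0.5232 0.0019 0.0069] d [0.1246 0.0161 0.1744]
```

View pics/re.png

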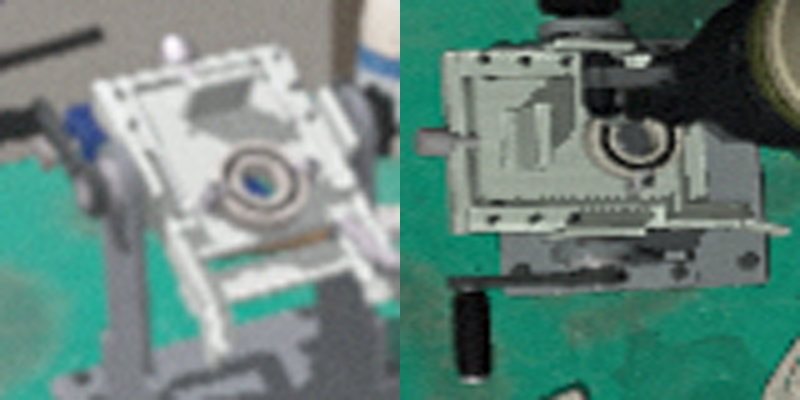

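The picture shows carrier_one seated and the hand clear. The grip is where it was measured (top px 242,233). Next: move to the crank grip.

Careful with the scale: turns go in shares of 2 rad. That gives: 0.5232 rad / 2 = 0.2616.

```bash
python3 jog.py '[{"drx": 0.065, "ty": 0.02, "tz": -0.05, "aperture": 0.65}, {"drx": 0.15, "drz": 0.0015, "tx": 0.06, "ty": 0.08, "tz": -0.04, "aperture": 0.65}, {"drx": 0.24, "drz": 0.003, "tx": 0.1, "ty": 0.11, "tz": -0.03, "aperture": 0.65}, {"drx": 0.2616, "dry": 0.001, "drz": 0.0035, "tx": 0.1238, "ty": 0.1321, "tz": -0.0266, "aperture": 0.65}, {"drx": 0.2616, "dry": 0.001, "drz": 0.0035, "tx": 0.1238, "ty": 0.1321, "tz": -0.0266, "aperture": 0.65}, {"drx": 0.2616, "dry": 0.001, "drz": 0.0035, "tx": 0.124, "ty": 0.1, "tz": 0.03, "aperture": 0.65}, {"drx": 0.2616, "dry": 0.001, "drz": 0.0035, "tx": 0.1243, "ty": 0.0621, "tz": 0.0947, "aperture": 0.65}, {"drx": 0.2616, "dry": 0.001, "drz": 0.0035, "tx": 0.1243, "ty": 0.0621, "tz": 0.0947, "aperture": 0.65}, {"drx": 0.2616, "dry": 0.001, "drz": 0.0035, "tx": 0.1243, "ty": 0.0621, "tz": 0.0947, "aperture": 0.65}, {"drx": 0.2616, "dry": 0.001, "drz": 0.0035, "tx": 0.1243, "ty": 0.0621, "tz": 0.0947, "aperture": 0.65}]'; python3 - <<'E'
from h import *
R=toolR(flat(91.5)); goto(R,[.468,.188,.168])
E
```

```text
clock: 24.12
position: [0.4689, 0.1887, 0.2621]
ee_rot: [-0.013, 1.0, 0.001, 0.001]
ft_force: [-0.5, -0.1, 0.6]
grip_width: 0.649
grasp_force: 0.0
 rot [0.0016 0.002  0.0005] d [ 0.0011 -0.0009  0.0941]
```

```bash
python3 jog.py '[{"tz": 0.04, "aperture": 0.65}, {"tz": 0.08, "aperture": 0.65}, {"tz": 0.092, "aperture": 0.65}, {"tz": 0.092, "aperture": 0.65}, {"tz": 0.092, "aperture": 0.3}, {"tz": 0.092, "aperture": 0}, {"tz": 0.092, "aperture": 0}, {"tz": 0.092, "aperture": 0}, {"tz": 0.092, "aperture": 0}]' 30; python3 - <<'E'
from h import *
print(np.round(manip.get_obs()["ft_force"],1))
E
```

```text
clock: 25.25
position: [0.4683, 0.1895, 0.169]
ee_rot: [-0.014, 1.0, 0.001, 0.001]
ft_force: [0.1, 3.2, 6.3]
grip_width: 0.201
grasp_force: 29.6
[0.1 3.2 6.3]
```

```bash
python3 jog.py '[{"ty": -0.0018, "tz": -0.0054, "aperture": 0}, {"ty": -0.0039, "tz": -0.0106, "aperture": 0}, {"ty": -0.0065, "tz": -0.0156, "aperture": 0}, {"ty": -0.0095, "tz": -0.0205, "aperture": 0}, {"ty": -0.0129, "tz": -0.025, "aperture": 0}, {"ty": -0.0168, "tz": -0.0291, "aperture": 0}, {"ty": -0.021, "tz": -0.033, "aperture": 0}, {"ty": -0.0255, "tz": -0.0364, "aperture": 0}, {"ty": -0.0255, "tz": -0.0364, "aperture": 0}]'; python3 - <<'E'
from h import *
o=manip.get_obs();print(np.round(o["ft_force"],1),np.round(o["torque"],1))
E
```

```text
clock: 26.38
position: [0.4695, 0.1641, 0.2045]
ee_rot: [-0.014, 1.0, 0.001, 0.001]
ft_force: [7.2, 6.1, -4.9]
grip_width: 0.199
grasp_force: 30.2
[ 7.2  6.1 -4.9] [ 1.5 -1.5  0.1]
```

```bash
python3 jog.py '[{"tx": -0.0005, "ty": -0.0047, "tz": -0.003, "aperture": 0}, {"tx": -0.001, "ty": -0.0098, "tz": -0.0057, "aperture": 0}, {"tx": -0.001, "ty": -0.015, "tz": -0.0079, "aperture": 0}, {"tx": -0.0012, "ty": -0.0205, "tz": -0.0096, "aperture": 0}, {"tx": -0.0013, "ty": -0.026, "tz": -0.0108, "aperture": 0}, {"tx": -0.0014, "ty": -0.0316, "tz": -0.0115, "aperture": 0}, {"tx": -0.0015, "ty": -0.0373, "tz": -0.0117, "aperture": 0}, {"tx": -0.0016, "ty": -0.043, "tz": -0.0115, "aperture": 0}, {"tx": -0.0018, "ty": -0.0486, "tz": -0.0108, "aperture": 0}, {"tx": -0.002, "ty": -0.0541, "tz": -0.0096, "aperture": 0}, {"tx": -0.002, "ty": -0.0541, "tz": -0.0096, "aperture": 0}]'; python3 - <<'E'
from h import *
o=manip.get_obs();print(np.round(o["ft_force"],1),np.round(o["torque"],1))
E
```

```text
clock: 27.75
position: [0.4721, 0.1116, 0.2142]
ee_rot: [-0.015, 1.0, 0.002, 0.001]
ft_force: [3.2, 12.4, -0.8]
grip_width: 0.196
grasp_force: 30.6
[ 3.2 12.4 -0.8] [ 2.4 -0.6  0.1]
```

```bash
python3 jog.py '[{"ty": -0.0055, "tz": -0.0017, "aperture": 0}, {"ty": -0.0107, "tz": 0.0039, "aperture": 0}, {"tx": -0.0003, "ty": -0.0157, "tz": 0.0066, "aperture": 0}, {"tx": -0.0005, "ty": -0.0205, "tz": 0.0096, "aperture": 0}, {"tx": -0.0006, "ty": -0.025, "tz": 0.0131, "aperture": 0}, {"tx": -0.0007, "ty": -0.0292, "tz": 0.0169, "aperture": 0}, {"tx": -0.0008, "ty": -0.033, "tz": 0.0211, "aperture": 0}, {"tx": -0.0009, "ty": -0.0364, "tz": 0.0255, "aperture": 0}, {"tx": -0.001, "ty": -0.0395, "tz": 0.0304, "aperture": 0}, {"tx": -0.001, "ty": -0.0421, "tz": 0.0354, "aperture": 0}, {"tx": -0.001, "ty": -0.0442, "tz": 0.0406, "aperture": 0}, {"tx": -0.001, "ty": -0.046, "tz": 0.046, "aperture": 0}, {"tx": -0.001, "ty": -0.046, "tz": 0.046, "aperture": 0}]'; python3 - <<'E'
from h import *
o=manip.get_obs();print(np.round(o["ft_force"],1),np.round(o["torque"],1))
E
```

```text
clock: 29.38
position: [0.4745, 0.0643, 0.1686]
ee_rot: [-0.014, 1.0, 0.001, 0.0]
ft_force: [0.4, 7.3, 3.6]
grip_width: 0.198
grasp_force: 31.6
[0.4 7.3 3.6] [ 1.3 -0.   0.1]
```

```bash
for i in 1 2 3; do python3 jog.py '[{"ty": -0.0005, "tz": 0.0025, "aperture": 0}, {"ty": -0.0005, "tz": 0.0025, "aperture": 0}, {"ty": -0.0005, "tz": 0.0025, "aperture": 0}]' | sed -n 2,4p; done
```

```text
position: [0.4748, 0.0644, 0.1678]
ee_rot: [-0.014, 1.0, 0.002, 0.001]
ft_force: [-8.5, 6.4, 23.8]
position: [0.4749, 0.0644, 0.1668]
ee_rot: [-0.015, 1.0, 0.002, 0.001]
ft_force: [-16.2, 6.5, 38.8]
position: [0.475, 0.0644, 0.1648]
ee_rot: [-0.015, 1.0, 0.003, 0.001]
ft_force: [-19.2, 8.0, 46.1]
```

```bash
python3 jog.py '[{"ty": 0.001, "tz": -0.004, "aperture": 0}, {"ty": 0.001, "tz": -0.006, "aperture": 0}, {"ty": 0.001, "tz": -0.006, "aperture": 0}]' | sed -n 2,4p; python3 jog.py '[{"aperture": 0.3}, {"aperture": 0.6}, {"aperture": 0.65}, {"aperture": 0.65}, {"tz": -0.02, "aperture": 0.65}, {"tz": -0.06, "aperture": 0.65}, {"tz": -0.12, "aperture": 0.65}, {"tz": -0.18, "aperture": 0.65}, {"ty": -0.06, "tz": -0.2, "aperture": 0.65}, {"tx": 0.04, "ty": -0.12, "tz": -0.2, "aperture": 0.65}, {"tx": 0.06, "ty": -0.18, "tz": -0.2, "aperture": 0.65}, {"tx": 0.06, "ty": -0.2, "tz": -0.2, "aperture": 0.65}, {"tx": 0.06, "ty": -0.2, "tz": -0.2, "aperture": 0.65}]'; python3 - <<'E'
from h import *
s=manip.camera("side");t=manip.camera("top");cv2.imwrite("pics/fin_s.png",s);cv2.imwrite("pics/fin_t.png",t)
a=cv2.resize(s[128:228,242:342],None,fx=4,fy=4,interpolation=cv2.INTER_CUBIC);b=cv2.resize(t[150:250,228:328],None,fx=4,fy=4,interpolation=cv2.INTER_CUBIC)
R0,ax=frame(AX,PHI,0)
for im,n,x0,y0 in((a,"side",242,128),(b,"top",228,150)):
    for ang,c in((165,(0,0,255)),(155,(0,255,255))):
        q=ax+R0@[.065*np.cos(np.radians(ang)),.12,.065*np.sin(np.radians(ang))]
        u=((proj(n,q)[0]-[x0,y0]+.5)*4).astype(int);cv2.circle(im,tuple(map(int,u)),3,c,1)
cv2.imwrite("pics/fin.png",np.hstack([a,b]))
E
```

```text
position: [0.4747, 0.0644, 0.1663]
ee_rot: [-0.015, 1.0, 0.001, 0.001]
ft_force: [7.0, 9.0, -6.4]
clock: 32.5
position: [0.4189, -0.1417, 0.3666]
ee_rot: [-0.011, 1.0, 0.0, 0.0]
ft_force: [0.2, 1.1, 0.5]
grip_width: 0.648
grasp_force: 0.0
```

View pics/fin.png

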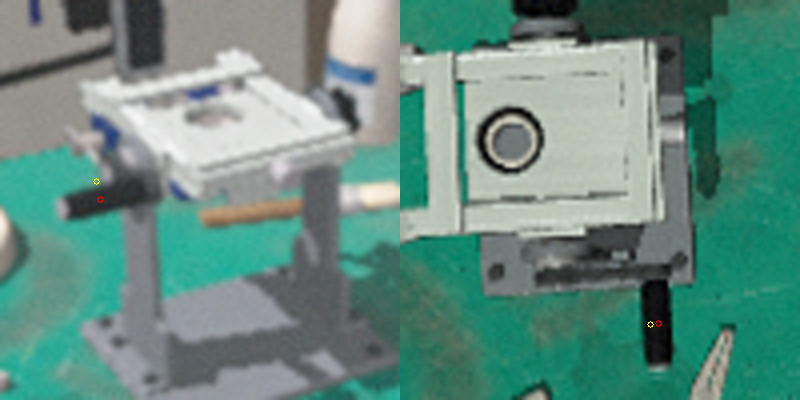

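The picture shows the cradle level and upside down with the carrier held in it. The crank grip sits on the predicted stop position (red mark, 165°), and the hand is clear.

```bash
python3 -c "
from workcell import manip
print(manip.hand_in())"
```

```text
the job is handed in; nothing more can be done
None
```

I slid carrier_one home until the latch dropped, and it held a tug of about 13 N. I then cranked the cradle over to its stop, where the carrier hangs upside down; at the stop I briefly pressed the crank with about 46–50 N at the wrist. I let go, left carrier_two alone, and handed the job in at about 33 s.

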